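# Pack the bottle caddy by cap colour

## Task

Pack the bench caddy: stand the white bottle with the red cap, the white jar with the blue cap and the brown bottle with the white cap upright in the caddy, each in the middle of the pad that has the colour of its cap. Keep them upright on the way. Leave the look-alikes with yellow, green and black caps standing where they are, without moving them.

Things in the scene. Friction and masses are not known exactly. Their poses are not given: they have to be found in the camera images.
- red_cap_mid (a point): Loose round white solvent bottle, 52 mm diameter, 120 mm tall, with a red screw cap and a paper label; it weighs up to 0.25 kg. This point is its centre, 60.0 mm above its underside; z runs up its axis. Straight body from the base to about 79 mm up, then shoulder and 26 mm cap. To be packed.
- blue_cap_mid (a point): Loose squat white jar, 60 mm diameter, 80 mm tall, with a blue cap and a paper label; it weighs up to 0.25 kg. This point is its centre, 40.0 mm above its underside; z runs up its axis. Straight body from the base to about 52 mm up, then shoulder and 30 mm cap. To be packed.
- white_cap_mid (a point): Loose small brown (amber) bottle, 46 mm diameter, 105 mm tall, with a white cap and a paper label; it weighs up to 0.25 kg. This point is its centre, 52.5 mm above its underside; z runs up its axis. Straight body from the base to about 69 mm up, then shoulder and a narrow cap. To be packed.
- yellow_cap_mid (a point): Loose round white bottle, 52 mm diameter, 120 mm tall, with a yellow cap: a look-alike that stays on the table. This point is its centre, 60.0 mm above its underside; z runs up its axis.
- green_cap_mid (a point): Loose squat white jar, 60 mm diameter, 80 mm tall, with a green cap: a look-alike that stays on the table. This point is its centre, 40.0 mm above its underside; z runs up its axis.
- black_cap_mid (a point): Loose small brown (amber) bottle, 46 mm diameter, 105 mm tall, with a black cap: a look-alike that stays on the table. This point is its centre, 52.5 mm above its underside; z runs up its axis.
- caddy: Grey bottle caddy, fixed to the table, 92 mm (x) by 266 mm (y): three square cells in a row along its y, centres at y = -87, 0 and +87 mm, each 84 mm square inside. Floor 4 mm thick, long side walls 16 mm high, dividers 14 mm high, end walls with grip bars 47 mm high. Origin: centre of its underside, on the table top; z up.
- red_pad_top (a point): Centre of the upper face of the round red pad, 68 mm diameter, 3 mm thick, fixed on the caddy floor in the middle of one of its cells (any of the three); its upper face is 7 mm above the table top.
- blue_pad_top (a point): Centre of the upper face of the round blue pad, 68 mm diameter, 3 mm thick, fixed on the caddy floor in the middle of one of its cells (any of the three); its upper face is 7 mm above the table top.
- white_pad_top (a point): Centre of the upper face of the round white pad, 68 mm diameter, 3 mm thick, fixed on the caddy floor in the middle of one of its cells (any of the three); its upper face is 7 mm above the table top.

How it is judged:
By the outcome, as a careful person would: the job done as asked, in the order asked, and still so for the second after the job is handed in, with the robot touching nothing.
It also fails if it takes over 122 s, if anything falls off the work surface, if the arm or the gripper's body presses on something with over 40 N, if the wrist force passes 120 N, or if a joint passes its speed limit or range.

## Robot

A 6-joint arm with a two-finger parallel gripper is mounted at the origin on a cart in front of the work surface, level with it; the furniture and walls round the work are solid. World frame = base frame: x ahead of the robot, y to its left, z up, the work surface at z = 0. Lengths are in m, angles in rad, forces in N, time in s.
With the tool pointing down it reaches from about 0.35 to 1 m from the base axis. Payload 7.1 kg.
Tool frame: the origin (TCP) lies between the finger pads; the fingertips stand 22 mm ahead of it and the grasp point (between the pads) lies 3 mm ahead of it; x points along the fingers, y is the direction in which the jaws open and shut, and the axes are right-handed (so a half turn about x gives the same grasp; the last joint's range is limited). The gripper opens to 85 mm and grips with 20 to 120 N. Pads are 22 mm wide; open, the fingers measure 114 mm over their backs; the gripper's body (76 mm by 85 mm) begins 54 mm behind the grasp point. The pads swing forward as they close: fully open they stand 13 mm farther back than shut.
Start: joints at [-1.293, 0.423, 1.63, -0, 1.089, -0.019], TCP at [0.183, -0.598, 0.253] pointing down, gripper open.
Joint ranges: [-3, 3], [-0.9, 2.11], [0.09, 2.58], [-1.31, 4.45], [0.11, 2.69], [-2.54, 2.54]. Speed limits (rad/s): [2.39, 2.39, 3.01, 3.14, 3.14, 3.14].

## Interface

Orientations are given as a rotation vector (axis times angle).
In Python, from rig import manip gives the robot as it stands. The module is installed in compiled form; this text tells all that it offers. Calls block until the motion is done:
- manip.move_to(position, orientation): joint-space move of the TCP to a pose.
- manip.servo_line(position, orientation=None, rate=0.15): straight line of the TCP; orientation=None keeps the orientation; rate is the mean speed in m/s.
- manip.set_joints(angles): joint-space move.
- manip.command_gripper(opening, f_grip=None): finger opening in m; f_grip is the grip in N (None keeps the last); returns when the fingers have stopped.
- manip.hold(seconds).
- manip.solve_ik(position, orientation): joint angles nearest the present ones, or None.
- manip.camera(name): name is "scene" or "side" or "wrist"; returns a dict with "image" (420x560x3 uint8, red, green, blue), "fx", "fy", "cx", "cy" (pixels), "k1" (the pictures are not rectified: a ray, as slopes to the right and down, at radius r is drawn at 1 + k1 r^2 times it, then the intrinsics apply), "cam_to_world" (4x4, takes a point from camera to world coordinates); the wrist camera has in their place "mount" (4x4, takes a point from camera to tool coordinates, whose origin is the TCP and whose axes are the tool frame's). Camera axes: x right, y down, z forward; pixel columns grow to the right and rows downward; lengths in m; the calibration is good to about 2 mm. A picture is of the moment at which its call begins: read the wrist's pose just before it. There is no depth.
A pose or a line that the arm cannot do raises manip.IKError and nothing moves.
- manip.sign_off(): hands the job in, once; it reports no verdict.
Readings, each from a call of its own:
- manip.get_time(): time.
- manip.get_joint_positions(): joint angles.
- manip.get_joint_vel(): joint speeds.
- manip.get_tau(): joint torques, N m.
- manip.get_position(): TCP position.
- manip.get_ee_rot(): TCP orientation.
- manip.get_contact_force(): force on the tool from outside, world axes, zero at the start.
- manip.get_torque(): the same for the moment, N m.
- manip.get_width(): finger opening in m.
Only numpy, scipy, OpenCV 4.12 (cv2) and the standard library are available. Lean on these libraries where they do the work, as an engineer would, in place of code of your own. Each camera call takes 0.05 s, during which the arm holds its last target.

## Working session

There is one attempt and no reset: what is moved stays moved. The work goes in short steps, each a Python script; the robot and the scene stay as the last script left them, time stands still between calls to the robot, and variables do not carry over. Pictures are saved under pics/ and viewed, and the job is handed in when it is done.

```bash
mkdir -p pics
python3 - <<'E'
from rig import manip
import cv2, numpy as np
for n in ["scene","side","wrist"]:
    d=manip.camera(n); cv2.imwrite(f"pics/{n}0.png",d["image"][:,:,::-1])
    print(n,{k:(np.round(v,3).tolist() if not np.isscalar(v) else v) for k,v in d.items() if k!="image"})
print(manip.get_time(),manip.get_position(),manip.get_ee_rot(),manip.get_width())
E
```

```text
scene {'fx': 466.0655368260463, 'fy': 466.0655368260463, 'cx': 285.24593527460524, 'cy': 207.03417044793645, 'k1': 0.03938132781047962, 'cam_to_world': [[-0.722, -0.472, 0.506, -0.023], [-0.692, 0.469, -0.549, 0.599], [0.021, -0.746, -0.665, 0.794], [0.0, 0.0, 0.0, 1.0]]}
side {'fx': 387.36190743392365, 'fy': 387.36190743392365, 'cx': 280.81960317974074, 'cy': 204.2567431102116, 'k1': -0.05874997891100283, 'cam_to_world': [[0.953, -0.111, 0.28, 0.277], [-0.301, -0.316, 0.899, -0.779], [-0.011, -0.942, -0.335, 0.365], [0.0, 0.0, 0.0, 1.0]]}
wrist {'fx': 313.8343487117427, 'fy': 313.8343487117427, 'cx': 280.2783460141142, 'cy': 212.19379663121444, 'k1': -0.005976662816440903, 'mount': [[-0.001, -0.296, 0.955, -0.121], [1.0, -0.0, 0.001, 0.0], [-0.0, 0.955, 0.296, -0.076], [0.0, 0.0, 0.0, 1.0]]}
0.15 [ 0.18270605 -0.59728606  0.25270555] [ 2.0621167   0.30959489 -2.0625012 ] 0.08538870403561087
```

View pics/scene0.png

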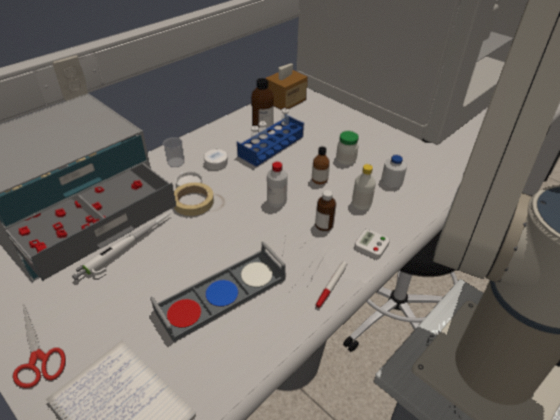

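View pics/side0.png

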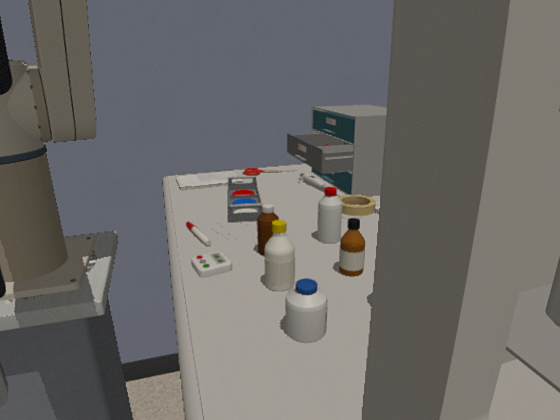

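View pics/wrist0.png

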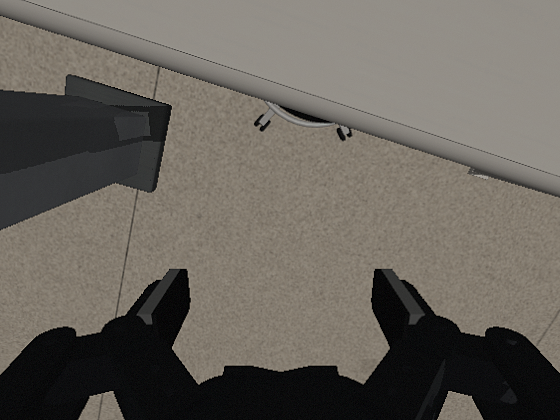

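The scene view shows red cap (277,166), white (327,195), blue (397,159), yellow (367,169), black (322,152), green (348,135), and pads red (184,314), blue (222,293), white (257,274). In the side view: red (330,191), white (268,209), blue (306,286), yellow (280,226), black (353,223). The wrist camera sees only floor. I'll zoom in for precise cap tops.

Run:
```python
import cv2, numpy as np
a=cv2.imread('pics/scene0.png'); b=cv2.imread('pics/side0.png')
c=[cv2.resize(a[120:240,250:420],(800,565),interpolation=cv2.INTER_CUBIC)]
cv2.imwrite('pics/z1.png',c[0])
cv2.imwrite('pics/z2.png',cv2.resize(b[170:345,225:375],(514,600),interpolation=cv2.INTER_CUBIC))
cv2.imwrite('pics/z3.png',cv2.resize(a[240:340,145:295],(800,533),interpolation=cv2.INTER_CUBIC))
cv2.imwrite('pics/z4.png',cv2.resize(b[165:225,215:275],(600,600),interpolation=cv2.INTER_CUBIC))
```

```text
(no output)
```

View pics/z1.png

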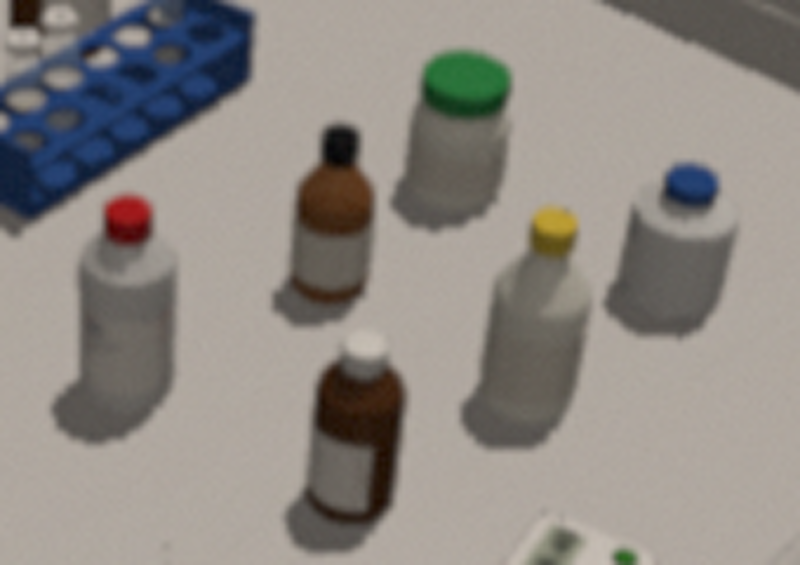

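View pics/z2.png

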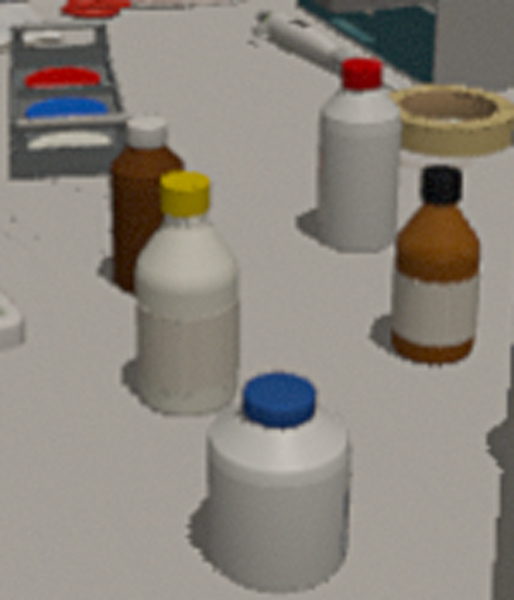

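View pics/z3.png

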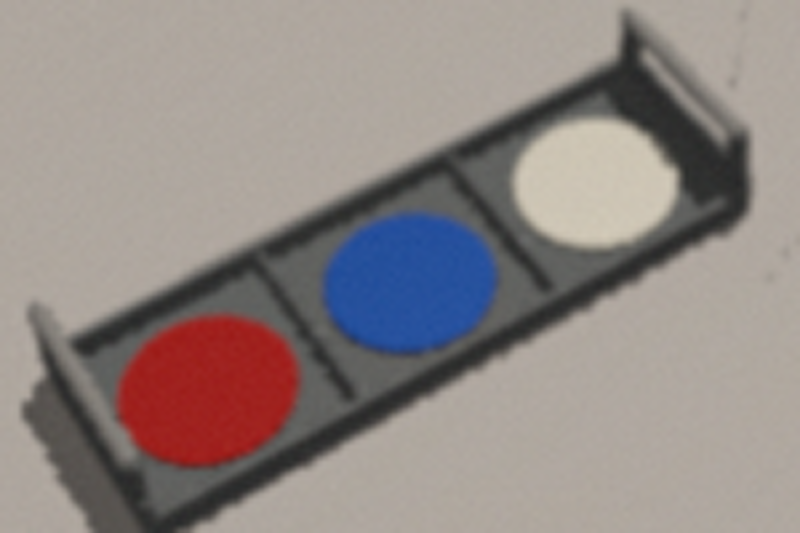

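View pics/z4.png

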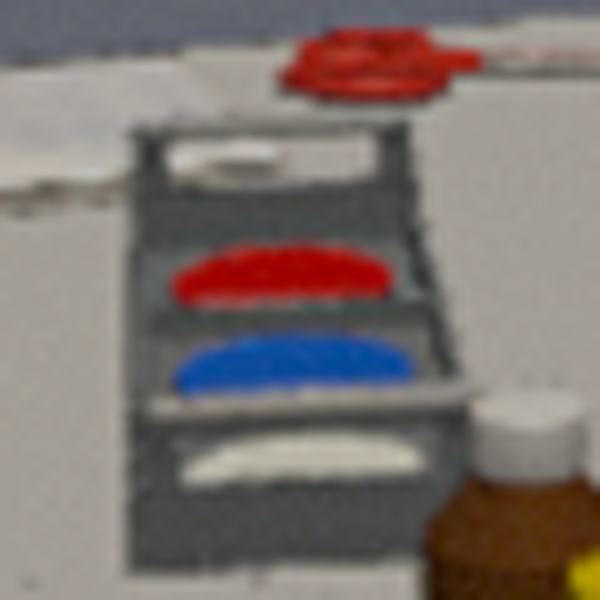

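```bash
cat > h.py <<'E'
from rig import manip
import numpy as np, cv2
from scipy.spatial.transform import Rotation as R
def ray(d,uv,T=None):
    K=np.array([[d["fx"],0,d["cx"]],[0,d["fy"],d["cy"]],[0,0,1]])
    p=cv2.undistortPoints(np.array([[uv]],float),K,np.array([d["k1"],0,0,0.])).ravel()
    T=np.array(d["cam_to_world"]) if T is None else T
    v=T[:3,:3]@np.r_[p,1]; return T[:3,3],v/np.linalg.norm(v)
def proj(d,P,T=None):
    K=np.array([[d["fx"],0,d["cx"]],[0,d["fy"],d["cy"]],[0,0,1]])
    T=np.array(d["cam_to_world"]) if T is None else T
    Ti=np.linalg.inv(T)
    return cv2.projectPoints(np.atleast_2d(np.array(P,float)),cv2.Rodrigues(Ti[:3,:3])[0],Ti[:3,3],K,np.array([d["k1"],0,0,0.]))[0].reshape(-1,2)
def tri(rays):
    A=np.zeros((3,3));b=np.zeros(3)
    for o,v in rays:
        M=np.eye(3)-np.outer(v,v);A+=M;b+=M@o
    p=np.linalg.solve(A,b)
    return p,[np.linalg.norm(np.cross(p-o,v)) for o,v in rays]
def atz(r,z):
    o,v=r; return o+v*(z-o[2])/v[2]
def wristT():
    T=np.eye(4);T[:3,:3]=R.from_rotvec(manip.get_ee_rot()).as_matrix();T[:3,3]=manip.get_position();return T
def down(yaw):
    # tool x down, tool y (jaw axis) at angle yaw in the plane
    x=np.array([0,0,-1.]);y=np.array([np.cos(yaw),np.sin(yaw),0]);return R.from_matrix(np.c_[x,y,np.cross(x,y)]).as_rotvec()
def cam(n,name):
    T=wristT() if n=="wrist" else None
    d=manip.camera(n);cv2.imwrite(f"pics/{name}.png",d["image"][:,:,::-1])
    if T is not None: T=T@np.array(d["mount"])
    return d,T
E
python3 - <<'E'
from h import *
np.set_printoptions(precision=4,suppress=True)
S=manip.camera("scene");D=manip.camera("side")
f1=lambda x,y:(250+x/4.706-.4,120+y/4.706-.4); f2=lambda x,y:(225+x/3.427-.35,170+y/3.427-.35)
f3=lambda x,y:(145+x/5.333-.4,240+y/5.333-.4); f4=lambda x,y:(215+x/10-.45,165+y/10-.45)
caps=dict(red=((129,210),(361,68),.12),white=((365,345),(148,127),.105),blue=((691,181),(280,388),.08),yellow=((555,221),(186,182),.12),black=((341,137),(441,175),.105))
for k,(a,b,h) in caps.items():
    ra,rb=ray(S,f1(*a)),ray(D,f2(*b)); print(k,*tri([ra,rb]),'at z',atz(ra,h)[:2],atz(rb,h)[:2])
print('green',atz(ray(S,f1(467,77)),.08))
for k,a,b in (("red",(209,391),(283,278)),("blue",(411,282),(294,372)),("white",(596,182),(305,458))):
    ra,rb=ray(S,f3(*a)),ray(D,f4(*b)); print(k,*tri([ra,rb]),'at z',atz(ra,.007)[:2],atz(rb,.007)[:2])
print(manip.get_joint_positions())
E
```

```text
red [ 0.6125 -0.0576  0.1171] [np.float64(0.0008537918722086117), np.float64(0.0008537918722085293)] at z [ 0.6109 -0.0554] [ 0.6072 -0.0678]
white [ 0.4686 -0.0767  0.1013] [np.float64(0.0002729713017730014), np.float64(0.00027297130177300134)] at z [ 0.4663 -0.0733] [ 0.4655 -0.087 ]
blue [ 0.4492 -0.3384  0.079 ] [np.float64(0.001048042291608793), np.float64(0.0010480422916088225)] at z [ 0.4473 -0.3365] [ 0.4498 -0.339 ]
yellow [ 0.4515 -0.2059  0.1188] [np.float64(0.00013292722664761015), np.float64(0.00013292722664773928)] at z [ 0.4505 -0.2044] [ 0.4508 -0.2085]
black [ 0.5922 -0.2033  0.1029] [np.float64(4.207728892859774e-06), np.float64(4.207728892878678e-06)] at z [ 0.5903 -0.2009] [ 0.5897 -0.2079]
green [ 0.6004 -0.3306  0.08  ]
red [0.4996 0.3238 0.0061] [np.float64(0.0007133917810872672), np.float64(0.0007133917810873119)] at z [0.4981 0.3242] [0.4998 0.3221]
blue [0.4843 0.2376 0.0061] [np.float64(0.0004288242633163738), np.float64(0.00042882426331640683)] at z [0.4832 0.2381] [0.4842 0.2358]
white [0.468 0.154 0.011] [np.float64(0.0016745241584416504), np.float64(0.0016745241584414296)] at z [0.4685 0.1522] [0.472  0.1668]
[-1.293   0.4234  1.6303  0.      1.0886 -0.019 ]
```

Triangulated heights agree with the text within 4 mm and pad spacing is 87 mm. Next I'll check IK for the grasp and place poses, then look with the wrist camera.

Run:
```python
from h import *
np.set_printoptions(precision=3,suppress=True)
print('start',R.from_rotvec(manip.get_ee_rot()).as_matrix())
P=dict(red=(.612,-.057),blue=(.449,-.338),white=(.468,-.076),pr=(.499,.324),pb=(.484,.2377),pw=(.4685,.152))
for k,p in P.items():
    for yw in (-9.9,170.1,90,-90,45,-45):
        q=[manip.solve_ik([*p,z],down(np.radians(yw))) for z in (.06,.27)]
        print(k,yw,*[None if a is None else np.array(a) for a in q])
```

```text
start [[-0.     0.292 -0.956]
 [ 0.001 -0.956 -0.292]
 [-1.    -0.001 -0.   ]]
red -9.9 [-0.112  0.672  1.744  0.     0.726  0.061] [-0.112  0.39   1.64   0.     1.112  0.061]
red 170.1 None None
red 90 [-0.112  0.672  1.744 -0.     0.726 -1.683] [-0.112  0.39   1.64   0.     1.112 -1.683]
red -90 [-0.112  0.672  1.744 -0.     0.726  1.459] [-0.112  0.39   1.64  -0.     1.112  1.459]
red 45 [-0.112  0.672  1.744 -0.     0.726 -0.898] [-0.112  0.39   1.64  -0.     1.112 -0.898]
red -45 [-0.112  0.672  1.744 -0.     0.726  0.673] [-0.112  0.39   1.64  -0.     1.112  0.673]
blue -9.9 [-0.666  0.621  1.865 -0.     0.656 -0.494] [-0.666  0.312  1.756  0.     1.074 -0.494]
blue 170.1 None None
blue 90 [-0.666  0.621  1.865  0.     0.656 -2.237] [-0.666  0.312  1.756  0.     1.074 -2.237]
blue -90 [-0.666  0.621  1.865 -0.     0.656  0.904] [-0.666  0.312  1.756 -0.     1.074  0.904]
blue 45 [-0.666  0.621  1.865 -0.     0.656 -1.452] [-0.666  0.312  1.756  0.     1.074 -1.452]
blue -45 [-0.666  0.621  1.865 -0.     0.656  0.119] [-0.666  0.312  1.756 -0.     1.074  0.119]
white -9.9 [-0.18
[... 1392 characters left out ...]
7  1.805 -0.     1.059  2.005]
pb 45 [ 0.434  0.599  1.916 -0.     0.626 -0.351] [ 0.434  0.277  1.805 -0.     1.059 -0.351]
pb -45 [ 0.434  0.599  1.916 -0.     0.626  1.22 ] [ 0.434  0.277  1.805 -0.     1.059  1.22 ]
pw -9.9 [0.29  0.558 2.018 0.    0.565 0.462] [0.29  0.206 1.901 0.    1.034 0.462]
pw 170.1 None None
pw 90 [ 0.29   0.558  2.018 -0.     0.565 -1.281] [ 0.29   0.206  1.901 -0.     1.034 -1.281]
pw -90 [ 0.29   0.558  2.018 -0.     0.565  1.86 ] [ 0.29   0.206  1.901 -0.     1.034  1.86 ]
pw 45 [ 0.29   0.558  2.018 -0.     0.565 -0.496] [ 0.29   0.206  1.901 -0.     1.034 -0.496]
pw -45 [ 0.29   0.558  2.018 -0.     0.565  1.075] [ 0.29   0.206  1.901 -0.     1.034  1.075]
```

```bash
python3 - <<'E'
from h import *
import pickle
o=down(np.radians(-9.9)); out={}
for n,p in dict(w1=(.52,-.22,.36),w2=(.52,-.05,.36),w3=(.484,.24,.32),w4=(.484,.33,.32)).items():
    manip.move_to(p,o); out[n]=cam("wrist",n); print(n,manip.get_time(),manip.get_position())
pickle.dump(out,open('w.pkl','wb'))
E
python3 -c "
import cv2,numpy as np
a=[cv2.resize(cv2.imread(f'pics/w{i}.png'),(400,300)) for i in (1,2,3,4)]
cv2.imwrite('pics/wm.png',np.vstack([np.hstack(a[:2]),np.hstack(a[2:])]))"
```

```text
w1 2.175 [ 0.51962822 -0.22084605  0.35969697]
w2 2.9417 [ 0.52027941 -0.05128964  0.36003348]
w3 4.125 [0.48472085 0.23879516 0.32024683]
w4 4.625 [0.48433964 0.32910728 0.31989255]
```

View pics/wm.png

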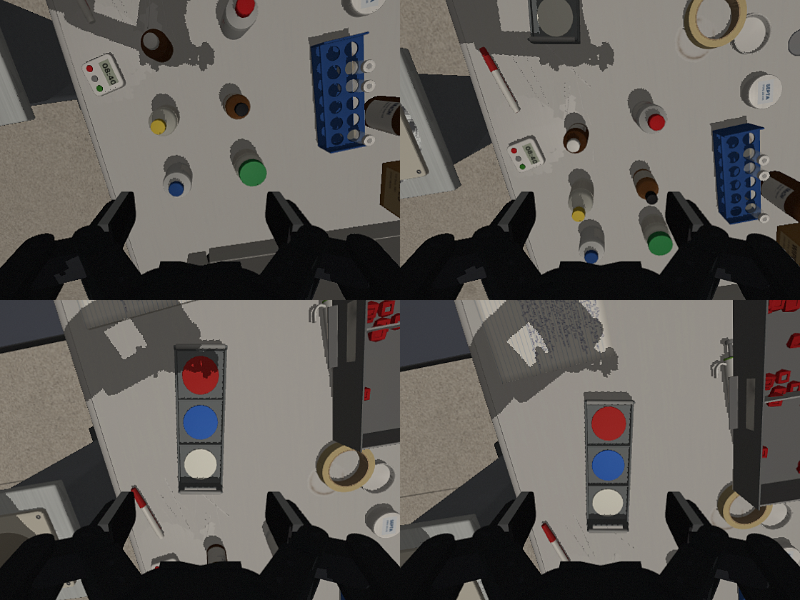

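Wrist views: bottles in w1/w2, pads in w3/w4 (montage: w3 red (200,375), blue (200,422), white (200,464)). Segment the colours and triangulate.

```bash
cat > seg.py <<'E'
from h import *
import pickle
def blob(im,near,kind,rad=40):
    hsv=cv2.cvtColor(im,cv2.COLOR_RGB2HSV);h,s,v=[hsv[...,i].astype(int) for i in range(3)]
    m={'red':((h<8)|(h>172))&(s>150),'blue':(abs(h-110)<15)&(s>140),'yellow':(abs(h-26)<8)&(s>130),'green':(abs(h-68)<15)&(s>120),
       'white':(v>190)&(s<60),'wp':(v>150)&(s<60)}[kind].astype(np.uint8)
    n,l,st,c=cv2.connectedComponentsWithStats(m)
    ok=[i for i in range(1,n) if np.hypot(*(c[i]-near))<rad and st[i,4]>15]
    i=max(ok,key=lambda i:st[i,4])
    hull=cv2.convexHull(cv2.findContours((l==i).astype(np.uint8),cv2.RETR_EXTERNAL,cv2.CHAIN_APPROX_NONE)[0][0])
    e=cv2.fitEllipse(hull) if len(hull)>=5 else None
    return c[i],st[i],e
E
python3 - <<'E'
from seg import *
w=pickle.load(open('w.pkl','rb'))
q={'w1':dict(red=(244,7),yellow=(158,127),blue=(176,188),green=(252,174)),'w2':dict(red=(256,121),yellow=(178,215),blue=(191,257),green=(260,243),white=(173,145)),
'w3':dict(red=(200,75),blue=(200,122),wp=(200,164)),'w4':dict(red=(208,123),blue=(208,164),wp=(207,203))}
for n,dd in q.items():
    for k,p in dd.items():
        try:
            c,st,e=blob(w[n][0]['image'],np.array(p)*1.4,k); print(n,k,c.round(1),st,[np.round(x,1) for x in e])
        except Exception as ex: print(n,k,ex)
a=cv2.imread('pics/w1.png');b=cv2.imread('pics/w2.png')
f=lambda im,x,y,w=40,h=60:cv2.resize(im[max(y-h//2,0):max(y-h//2,0)+h,x-w//2:x+w//2],(400,600),interpolation=cv2.INTER_CUBIC)
cv2.imwrite('pics/zz.png',np.hstack([f(a,220,62),f(b,243,200)]))
cv2.imwrite('pics/zy.png',np.hstack([f(a,340,20),f(b,355,170)]))
E
```

```text
w1 red [341.9  10.5] [329   0  28  25 542] [array([342.3,   8.2]), array([25.3, 32.5]), np.float64(24.9)]
w1 yellow [221.3 176.7] [211 166  22  22 365] [array([221.3, 176.6]), array([20.7, 21.8]), np.float64(38.7)]
w1 blue [246.1 263.8] [236 254  21  20 332] [array([246.1, 263.8]), array([19.9, 20.7]), np.float64(54.9)]
w1 green [352.9 241.2] [ 334  223   39   37 1122] [array([353. , 241.3]), array([37. , 38.2]), np.float64(100.4)]
w2 red [358.3 170.7] [347 160  24  23 425] [array([358.3, 170.7]), array([22.5, 23.6]), np.float64(109.3)]
w2 yellow [249.6 299.5] [241 289  18  21 308] [array([249.6, 299.5]), array([18.2, 21.2]), np.float64(4.3)]
w2 blue [267.3 359.2] [258 350  19  20 275] [array([267.2, 359.4]), array([18. , 19.6]), np.float64(32.6)]
w2 green [363.3 340.3] [346 324  35  33 896] [array([363.3, 340.3]), array([32.9, 34.6]), np.float64(108.4)]
w2 white max() iterable argument is empty
w3 red [280.2 104.8] [ 255   78   51   54 2154] [array([280.2, 104.7]), array([50.8, 53.7]), np.float64(177.8)]
w3 blue [280.2 170.6] [ 257  147   48   48 1801] [array([280.2, 170.6]), array([47.6, 47.8]), np.float64(128.9)]
w3 wp [280.3 229.2] [ 258  209   45   41 1464] [array([280.3, 229.4]), array([41.4, 45.1]), np.float64(90.2)]
w4 red [291.7 172.4] [ 268  149   48   48 1792] [array([291.8, 172.4]), array([47.2, 47.9]), np.float64(72.1)]
w4 blue [291.  230.8] [ 269  210   45   43 1516] [array([291. , 230.8]), array([42.5, 45. ]), np.float64(86.5)]
w4 wp [290.5 283.1] [ 270  265   42   36 1236] [array([290.5, 283.5]), array([37.6, 42.3]), np.float64(89.7)]
```

View pics/zz.png

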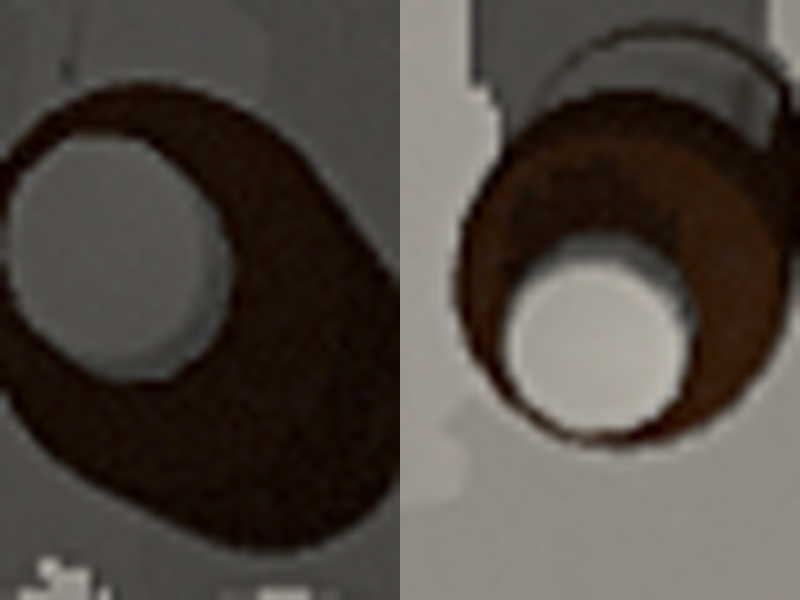

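View pics/zy.png

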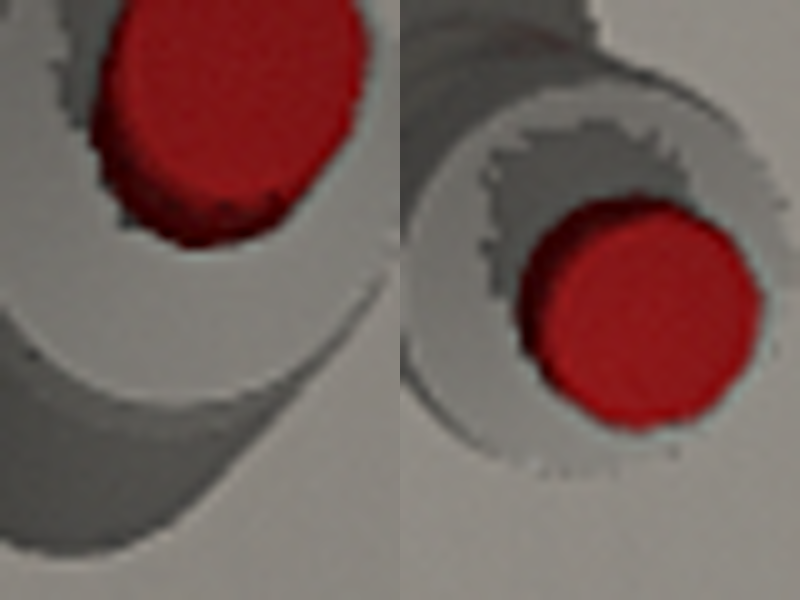

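Run:
```python
from h import *
import pickle
np.set_printoptions(precision=4,suppress=True)
w=pickle.load(open('w.pkl','rb'))
wr=lambda n,uv:ray(w[n][0],uv,w[n][1])
S=manip.camera("scene");D=manip.camera("side")
f1=lambda x,y:(250+x/4.706-.4,120+y/4.706-.4); f2=lambda x,y:(225+x/3.427-.35,170+y/3.427-.35)
f3=lambda x,y:(145+x/5.333-.4,240+y/5.333-.4)
L=dict(red=(.12,[ray(S,f1(129,210)),ray(D,f2(361,68)),wr('w1',(343.4,8)),wr('w2',(359.6,171))]),
blue=(.08,[ray(S,f1(691,181)),ray(D,f2(280,388)),wr('w1',(246.1,263.8)),wr('w2',(267.2,359.5))]),
white=(.105,[ray(S,f1(365,345)),ray(D,f2(148,127)),wr('w1',(210,56.3)),wr('w2',(242.2,204))]),
yellow=(.12,[ray(S,f1(555,221)),ray(D,f2(186,182)),wr('w1',(221.3,176.7)),wr('w2',(249.6,300.))]),
pr=(.007,[ray(S,f3(209,391)),wr('w3',(280.2,104.7)),wr('w4',(291.8,172.4))]),
pb=(.007,[ray(S,f3(411,282)),wr('w3',(280.2,170.6)),wr('w4',(291.,230.8))]),
pw=(.007,[ray(S,f3(596,182)),wr('w3',(280.3,229.3)),wr('w4',(290.5,283.4))]))
for k,(z,r) in L.items():
    print(k,'all',*tri(r),'wrist',tri(r[-2:])[0]);print('   ',*[atz(x,z)[:2] for x in r])
```

```text
red all [ 0.6138 -0.0561  0.1169] [np.float64(0.0018745998245145138), np.float64(0.0014868905391303663), np.float64(0.0006932641287603194), np.float64(0.001716620709699948)] wrist [ 0.6153 -0.0553  0.1143]
    [ 0.6109 -0.0554] [ 0.6072 -0.0678] [ 0.6138 -0.0567] [ 0.6142 -0.0541]
blue all [ 0.4501 -0.3376  0.0783] [np.float64(0.0020153622232618952), np.float64(0.0007859244963212343), np.float64(0.0010259352718638534), np.float64(0.0007262463697120185)] wrist [ 0.4509 -0.3373  0.0779]
    [ 0.4473 -0.3365] [ 0.4498 -0.339 ] [ 0.4515 -0.3363] [ 0.4511 -0.3354]
white all [ 0.4685 -0.0746  0.1016] [np.float64(0.001552054546538053), np.float64(0.001216677180538275), np.float64(0.0015636775195319885), np.float64(0.00034612340740463395)] wrist [ 0.4691 -0.0736  0.1047]
    [ 0.4663 -0.0733] [ 0.4655 -0.087 ] [ 0.4689 -0.0736] [ 0.4694 -0.0735]
yellow all [ 0.4527 -0.2036  0.1178] [np.float64(0.002730131236373524), np.float64(0.00035653608741722587), np.float64(0.001132248197173812), np.float64(0.0018250080677225282)] wrist [ 0.4531 -0.2035  0.1151]
    [ 0.4505 -0.2044] [ 0.4508 -0.2085] [ 0.4542 -0.2027] [ 0.4543 -0.2004]
pr all [0.5008 0.3243 0.0038] [np.float64(0.0013637486996185022), np.float64(0.0009653893617755391), np.float64(0.000476556100664003)] wrist [0.5011 0.3252 0.0069]
    [0.4981 0.3242] [0.501  0.3252] [0.5011 0.3252]
pb all [0.4857 0.238  0.0036] [np.float64(0.0014048753758737576), np.float64(0.0010262236802764532), np.float64(0.00041116635828564196)] wrist [0.486  0.2396 0.0068]
    [0.4832 0.2381] [0.486  0.2396] [0.486  0.2396]
pw all [0.4707 0.1514 0.0035] [np.float64(0.001072178695775209), np.float64(0.0010849007590681022), np.float64(0.00017599517700690382)] wrist [0.4712 0.1546 0.0092]
    [0.4685 0.1522] [0.4711 0.1538] [0.4711 0.1533]
```

Views agree to about 2–3 mm (scene vs wrist) and heights match. Picking red.

```bash
cat > act.py <<'E'
from h import *
o=down(np.radians(-9.9))
def pick(p,z,zh=.25,f=40):
    manip.command_gripper(.085)
    manip.move_to([*p,zh],o); 
    manip.servo_line([*p,z],rate=.12); print('down',manip.get_position().round(4),manip.get_contact_force().round(2))
    manip.command_gripper(.03,f_grip=f)
    print('width',manip.get_width(),manip.get_contact_force().round(2))
    manip.servo_line([*p,z+.03],rate=.08); manip.hold(.2)
    print('lift',manip.get_width(),manip.get_contact_force().round(2),manip.get_time())
E
python3 - <<'E'
from act import *
manip.move_to([.56,.05,.30],o)
pick((.613,-.056),.074)
manip.servo_line([.613,-.056,.24],rate=.2)
cam('scene','s1');cam('side','d1');cam('wrist','w5')
E
python3 -c "
import cv2,numpy as np
a=[cv2.resize(cv2.imread(f'pics/{i}.png'),(400,300)) for i in ('s1','d1','w5','w5')]
cv2.imwrite('pics/m1.png',np.vstack([np.hstack(a[:2]),np.hstack(a[2:])]))"
```

```text
down [ 0.6135 -0.0561  0.0747] [-0.16 -0.2   0.75]
width 0.05097078934127321 [-1.96 -0.24  5.87]
lift 0.05118846699169243 [ 0.76  0.2  -0.37] 9.3917
```

View pics/m1.png

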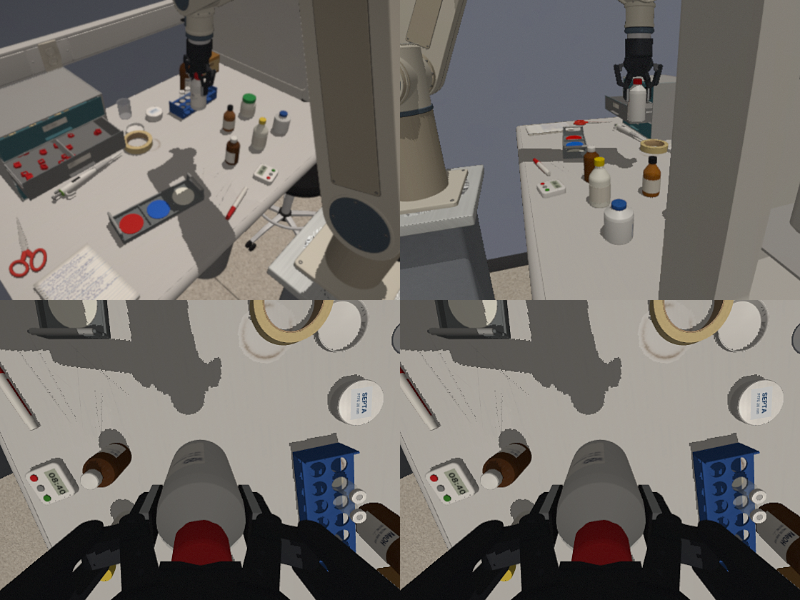

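```bash
cat >> act.py <<'E'
def place(p,z,zh=.24,name='p'):
    manip.move_to([*p,zh],o)
    manip.servo_line([*p,z+.03],rate=.15)
    manip.hold(.2); f0=manip.get_contact_force()
    zz=z+.008
    manip.servo_line([*p,zz],rate=.04); 
    while True:
        f=manip.get_contact_force()-f0; print('z',zz,f.round(2))
        if f[2]>2 or zz<z+.0045: break
        zz-=.001; manip.servo_line([*p,zz],rate=.02)
    w=manip.get_width()
    manip.command_gripper(w+.008); manip.hold(.2)
    manip.command_gripper(.085); print(manip.get_contact_force().round(2))
    manip.servo_line([*p,zh],rate=.15); print('t',manip.get_time())
def mont(names,out):
    a=[cv2.resize(cv2.imread(f'pics/{i}.png'),(400,300)) for i in names]
    while len(a)%2: a.append(a[-1]*0)
    cv2.imwrite(f'pics/{out}.png',np.vstack([np.hstack(a[i:i+2]) for i in range(0,len(a),2)]))
E
python3 - <<'E'
from act import *
place((.5,.3247),.074)
w=cam('wrist','w6'); manip.move_to([.485,.2,.3],o); w=cam('wrist','w7');cam('scene','s2');cam('side','d2'); mont(['w6','w7','s2','d2'],'m2')
import pickle; pickle.dump(w,open('w7.pkl','wb'))
E
```

```text
z 0.08199999999999999 [-1.84  0.14  4.39]
[ 0.11  0.34 -0.47]
t 15.8333
```

View pics/m2.png

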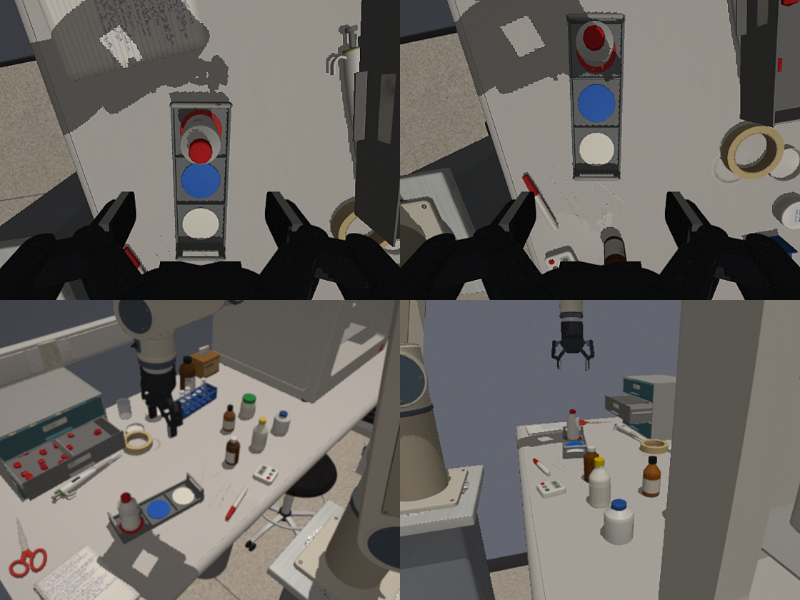

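Red stands upright on the red pad (w6 montage (202,140)). Measure its offset from the two wrist views before going on.

Run:
```python
from seg import *
np.set_printoptions(precision=4,suppress=True)
d,T=pickle.load(open('w7.pkl','rb'))
im6=cv2.imread('pics/w6.png')[:,:,::-1]
T6=np.eye(4);T6[:3,:3]=R.from_rotvec(o if 0 else down(np.radians(-9.9))).as_matrix();T6[:3,3]=[.5,.3247,.24];T6=T6@np.array(d['mount'])
c6=blob(im6,np.array((201,151))*1.4,'red',15); c7=blob(d['image'],np.array((196,35))*1.4,'red',20)
print(c6,c7)
a=cv2.resize(im6[:,:,::-1][130:250,225:345],(600,600),interpolation=cv2.INTER_CUBIC);cv2.imwrite('pics/z6.png',a)
print(atz(ray(d,c6[0],T6),.127))
```

```text
(array([280.0559, 211.2851]), array([264, 194,  33,  35, 912], dtype=int32), ((280.0162048339844, 211.2945098876953), (32.58368682861328, 35.2507209777832), 2.5281858444213867)) (array([271.262 ,  52.5981]), array([256,  35,  31,  36, 836], dtype=int32), ((271.1936950683594, 52.584617614746094), (29.897611618041992, 35.36292266845703), 177.1530303955078))
[0.5013 0.328  0.127 ]
```

View pics/z6.png

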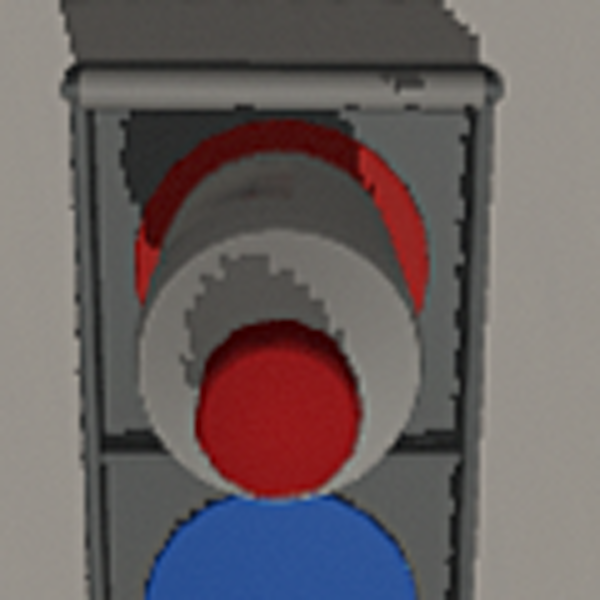

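Red is within about 1 mm of its pad centre. Now the jar.

Run:
```python
from act import *
manip.command_gripper(.085); manip.move_to([.4505,-.337,.25],o); cam('wrist','w8')
pick((.4505,-.337),.036)
manip.servo_line([.4505,-.337,.22],rate=.2)
cam('side','d3');cam('scene','s3');cam('wrist','w9'); mont(['w8','w9','s3','d3'],'m3')
```

```text
down [ 0.4509 -0.3373  0.0366] [ 0.04 -0.08  0.7 ]
width 0.059651002871401154 [-1.01  0.75  5.74]
lift 0.05951537530399709 [-0.19 -0.42 -2.44] 22.35
```

View pics/m3.png

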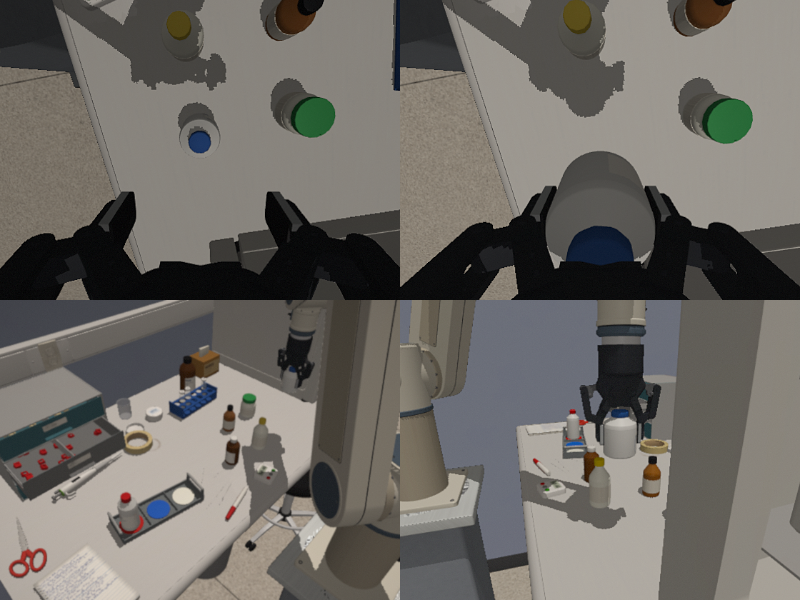

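Run:
```python
from act import *
import pickle
place((.4852,.2390),.036)
w=cam('wrist','w10'); manip.move_to([.485,.16,.3],o); cam('wrist','w11');cam('scene','s4');cam('side','d4'); mont(['w10','w11','s4','d4'],'m4')
```

```text
z 0.044 [ 0.51 -2.45  2.66]
[-0.09 -0.33  0.07]
t 29.9333
```

View pics/m4.png

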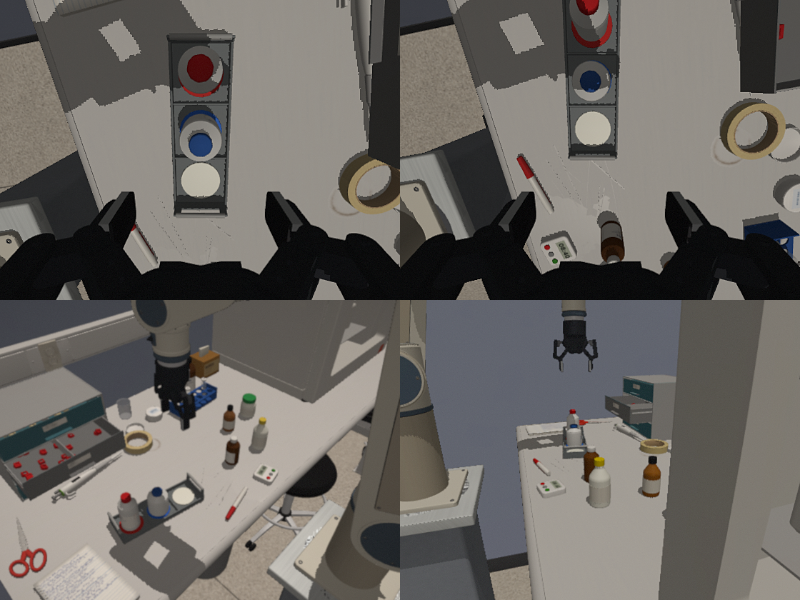

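Jar stands on the blue pad (w10 montage (200,140)). Now the amber bottle with the white cap.

Run:
```python
from act import *
p=(.4685,-.074)
pick(p,.060)
manip.servo_line([*p,.24],rate=.2)
cam('side','d5');cam('wrist','w12')
place((.4705,.153),.060)
cam('wrist','w13'); manip.move_to([.485,.27,.36],o); cam('wrist','w14')
mont(['w12','d5','w13','w14'],'m5')
```

```text
down [ 0.4689 -0.0741  0.0605] [-0.14 -1.16 -0.53]
width 0.04505900821749244 [-1.06  0.46  5.31]
lift 0.04510514110775895 [ 0.12 -0.02 -1.28] 34.6917
z 0.068 [-0.03  1.03  0.15]
z 0.067 [-4.77  1.16 11.17]
[-0.59  0.52 -0.66]
t 41.075
```

View pics/m5.png

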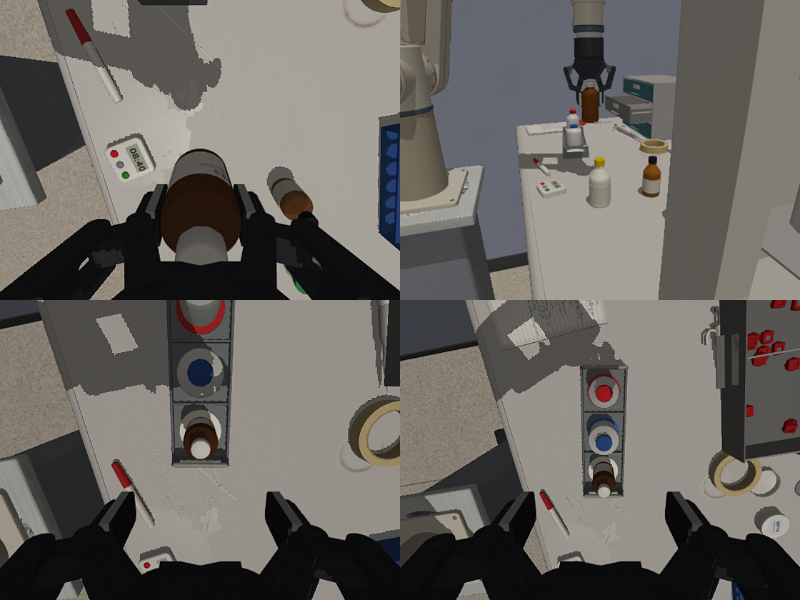

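All three stand on their pads. I'll check offsets by overlaying predicted outlines, and compare the look-alikes before and after.

Run:
```python
from act import *
th=np.linspace(0,2*np.pi,60)
def ring(c,r,z): return np.c_[c[0]+r*np.cos(th),c[1]+r*np.sin(th),0*th+z]
d,T=cam('wrist','w15'); im=np.ascontiguousarray(d['image'][:,:,::-1]);
x0,y0,s=230,80,4
big=cv2.resize(im[y0:y0+200,x0:x0+120],None,fx=s*.75,fy=s*.75,interpolation=cv2.INTER_CUBIC); s*=.75; raw=big.copy()
for c,r,h,rc in (((.5011,.3252),.026,.127,.013),((.486,.2396),.03,.087,.015),((.4711,.1536),.023,.112,.01)):
    for rr,z,col in ((.034,.007,(0,255,0)),(r,.007+{.026:.079,.03:.052,.023:.069}[r],(0,255,255)),(rc,h,(255,0,255))):
        q=(proj(d,ring(c,rr,z),T)-[x0,y0]+.5)*s
        cv2.polylines(big,[np.int32(q*8)],True,col,1,shift=3)
cv2.imwrite('pics/ov.png',np.hstack([raw,big]))
S,_=cam('scene','s5'); a=cv2.imread('pics/scene0.png')[115:250,240:430];b=cv2.imread('pics/s5.png')[115:250,240:430]
cv2.imwrite('pics/cmp.png',np.hstack([cv2.resize(x,None,fx=2.1,fy=2.1,interpolation=cv2.INTER_CUBIC) for x in (a,b)]))
```

```text
(no output)
```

View pics/ov.png

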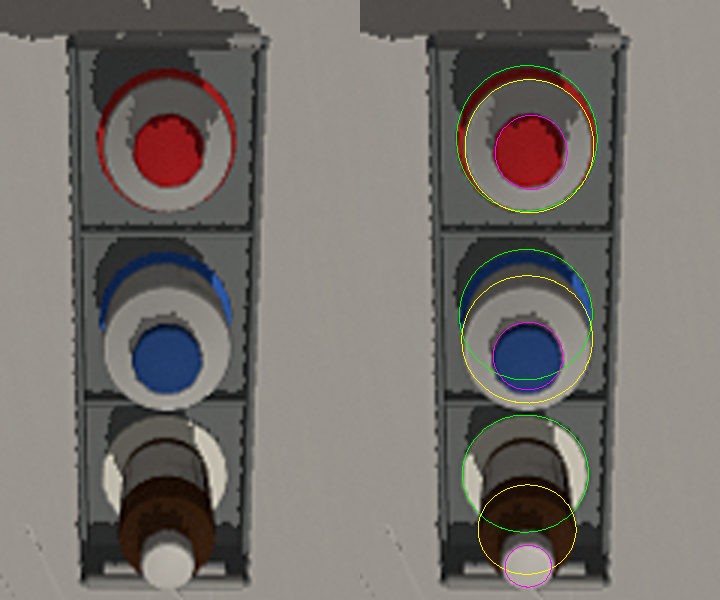

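View pics/cmp.png

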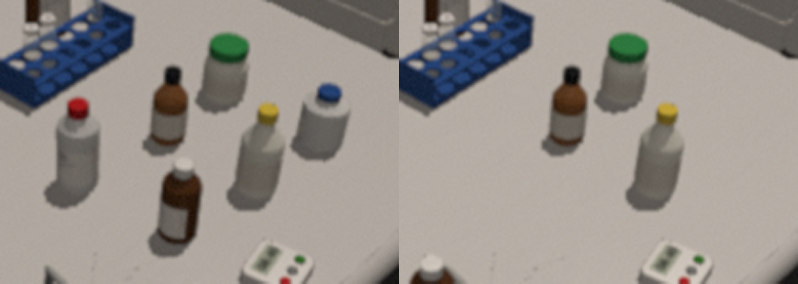

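Cap tops match the pad centres within about 2 mm, and the look-alikes are unmoved. The gripper is clear, so I'm handing in.

Run:
```python
from h import *
print(manip.get_time(),manip.get_contact_force().round(2)); manip.sign_off()
```

```text
41.9833 [-0.11 -0.26 -0.43]
the job is handed in; nothing more can be done
```

I packed the red-cap bottle, the blue-cap jar and the white-cap amber bottle, in that order. Each stands upright on the pad matching its cap, and I handed the job in at 42 s of the 122 s allowed.

- **Placing:** In the last wrist picture, the red and white-cap bottles sit within about 1 mm of their pad centres. The jar is about 2 mm off in −y.
- **Look-alikes:** The scene pictures before and after show the yellow, green and black-cap items where they were.
- **Forces:** The largest touch-down reading, with the white-cap bottle, was about 11 N. The arm was clear of everything at hand-in.
- **Disagreement:** The scene and wrist cameras differed by 2–3 mm in x. I aimed between them, closer to the wrist. Cap and pad heights came out within about 6 mm of the text, most within 4 mm. I used the text's heights to set the grasp and release heights.

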